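# Check a guide block from the change-parts case on the fit gauge

## Robot

A 7-joint arm with a two-finger parallel gripper is mounted at the origin on the work surface. World frame = base frame: x ahead of the robot, y to its left, z up, the work surface at z = 0. Lengths are in m, angles in rad, forces in N, time in s.
With the tool pointing down it reaches from about 0.425 to 0.875 m from the base axis. Payload 4.7 kg.
Tool frame: the origin (TCP) lies midway between the tips of the shut fingers; the grasp point (between the pads) lies 19 mm behind it; z points along the fingers, y is the line along which they close (so a half turn about z gives the same grasp; the last joint's range is limited). The gripper opens to 87 mm and grips with 3 to 60 N. Pads are 19 mm wide; open, the fingers measure 117 mm over their backs; the gripper's body (75 mm by 190 mm) begins 51 mm behind the grasp point.
Start: joints at [-1.295, 0.321, -0.07, 1.45, 0.023, 1.371, -0.057], TCP at [0.168, 0.628, 0.223] pointing down, gripper open.
Joint ranges: [-2.86, 2.86], [-0.3, 2.09], [-1.38, 1.24], [0.06, 2.45], [-1.56, 4.7], [0.09, 2.05], [-2.69, 2.69]. Speed limits (rad/s): [2.57, 2.57, 3.14, 3.14, 3.14, 3.14, 3.14].

## Interface

Orientations are given as a rotation vector (axis times angle).
In Python, from bench import ctrl gives the robot as it stands. The module is installed in compiled form; this text tells all that it offers.
- The arm moves only by the tool carry_out, never from a script. Its argument "steps" is a list of rows, each a list of 7 numbers: the turn, a rotation vector about the world's x, y, z in degrees, then the shift along the world's x, y, z in cm, then the opening, from 0 (shut) to 1 (fully open). A call has 1 to 12 rows; each row is the pose to reach, as a shift and turn from the pose commanded when the call began; what a row does not reach only later rows make up. A row lasts 1/10 s, in which the tool goes at most 50 mm and 8.59 degrees, less where a joint would pass 70% of its speed; a pose out of reach is approached as far as the arm can. A call with a gripper value outside its range is refused whole. The fingers move at their own pace and stop on an object; "squeeze" is the grip in N (left out, the last holds). Time passes only in rows, so rows that repeat a pose let the fingers close. It gives the time, the measured TCP pose, the force, the opening and the grip force at its end, in the units of the state.
- ctrl.get_state(): the state, without advancing time (a new reading comes with each control period).
- ctrl.get_image(name): name is "scene" or "top"; returns a dict with "pixels" (384x512x3 uint8, red, green, blue), "camera_matrix" (3x3 intrinsics, pixels), "cam_to_world" (4x4, takes a point from camera to world coordinates). Camera axes: x right, y down, z forward; pixel columns grow to the right and rows downward; lengths in m; the calibration is good to about 2 mm. A picture is of the moment at which its call begins. There is no depth.
- ctrl.close_job(): hands the job in; it is judged then, once.
The state is a dict: "time": time; "joint_positions": joint angles; "qd": joint speeds; "joint_torque": joint torques, N m; "position": TCP position; "tool_rot": TCP orientation; "ft_force": force on the tool from outside, world axes, zero at the start; "torque": the same for the moment, N m; "grip_width": opening from 0.0 (shut) to 1.0 (fully open); "grip_force": force on a finger pad.
Only numpy, scipy, OpenCV 4.12 (cv2) and the standard library are available. Lean on these libraries where they do the work, as an engineer would, in place of code of your own. Each camera call takes 0.05 s, during which the arm holds its last target. There are 200 camera calls.

## Task

Lift the lid of the change-parts case open until it rests on its stop and leave it open, then take out the guide block with the wide bore. The gauge's cheeks leave only the block's ends free to hold, so first set it down on the bare table, let go and take it again by its two ends; then lower it gently over the gauge pin until it sits flat and fully home between the cheeks, and let go. Leave the narrow-bored block in the case and do not disturb the other things on the table.

Things in the scene. Friction and masses are not known exactly. Their poses are not given: they have to be found in the camera images.
- case: shallow aluminium change-parts case, 90 (x) by 270 (y) by 60 mm high without its lid, walls and floor 5 mm, bolted to the table. Origin: centre of its underside; its front faces its -x, the lid is hinged along its far (+x) rim. It holds the two guide blocks, side by side along y, their long way across the narrow case (only about 8 mm free at each end)
- lid (a joint): angle of the case lid, rad: 0 closed, 1.9 fully open, leaning back on its stop. The lid (90 by 270 by 6 mm, 0.22 kg) has a stiff hinge and stays at whatever angle it is left
- lid_hinge (a point): middle of the hinge line, on the case's far rim, 60 mm above the table; the hinge runs along the case's y
- lid_handle (a point): middle of the black bar handle on the lid: a round bar 11 mm thick and 100 mm long, parallel to the hinge, 35 mm above the lid's outer face, 60 mm from the hinge along the lid and 30 mm in from its front edge; two thin posts at 43 mm either side of the middle carry it
- lid_edge (a point): middle of the lid's free front edge, at its inner face, 90 mm from the hinge
- wide_guide: white plastic guide block 64 (x) by 40 (y) by 40 mm high, 0.13 kg, with the WIDE bore: 24 mm, straight through from top to bottom (along z) in the middle. Origin: centre of its underside
- wide_guide_mid (a point): centre of the wide-bored block, 20 mm above its underside
- narrow_guide: white plastic guide block of the same outer size, but with a narrow 12 mm bore, too small for the gauge pin. Origin: centre of its underside
- gauge: fit gauge bolted to the table: dark steel base 120 (x) by 110 (y) by 12 mm, a 20 mm upright pin in its middle (tapers from 34 mm to its tip 46 mm above the table), two light aluminium cheeks beside it, 48 mm long (x), 45 mm apart (y), flared at the top, 63 mm above the table. The block's long way goes along the gauge's x, its ends 8 mm beyond the cheeks. Origin: centre of its underside
- gauge_seat (a point): foot of the pin, on top of the gauge's base (12 mm above the table), where the middle of the block's underside comes to rest
- jar: bystander: amber glass jar with black lid, 64 mm across, 85 mm high; origin: centre of its underside
- cap_near: bystander: loose black bottle cap, 38 mm across, 18 mm high; origin: centre of its underside
- cap_far: bystander: another loose black bottle cap, 38 mm across, 18 mm high; origin: centre of its underside
- spanner: bystander: dark steel spanner lying flat, 160 mm long, 8 mm thick; origin mid-length, its long way is x
- collar: bystander: brass collar, 52 mm across, 16 mm high; origin: centre of its underside
- bowl: bystander: small steel bowl, 120 mm across, 45 mm high; origin: centre of its underside
- bottle: bystander: black plastic bottle, 56 mm across, 140 mm high; origin: centre of its underside
Mind the look-alikes: they are no part of the job. What is shaped like the gauge but brown is not meant.

How it is judged:
On the way, in this order (a step that is already met when the one before it is completed fails the run):
1. the lid is open on its stop (value of joint lid above 1.82 rad), for 0.2 s.
2. the wide-bored block is set down on the table and let go (height (world z) of wide_guide_mid below 0.0217 m and contact force between the fingers and wide_guide below 0.2 N and linear speed of wide_guide below 0.03 m/s), for 0.1 s.
At the end, for the whole second after the job is handed in: The lid is open on its stop (over 1.82 rad). The wide-bored block is on the gauge pin, its middle within 4 mm of the pin's axis, its underside within 3 mm of the gauge's base, level within 0.06 rad, released and at rest. The narrow-bored block lies in the case (value of joint lid above 1.82 rad and horizontal distance between wide_guide_mid and gauge_seat below 0.004 m and z of wide_guide_mid in the frame of gauge_seat between 0.017 and 0.023 m and angle between the z axis of wide_guide and the z axis of gauge, either way round below 0.06 rad and linear speed of wide_guide below 0.02 m/s and x of narrow_guide in the frame of case between -0.045 and 0.045 m and y of narrow_guide in the frame of case between -0.13 and 0.13 m and z of narrow_guide in the frame of case below 0.03 m); the robot touches nothing.
It fails at once if a bystander is moved more than 30 mm (distance of any of jar, cap_near, cap_far, spanner, collar, bowl, bottle from where it was at the start of the episode above 0.03 m).
It fails at once if the block is dropped onto the gauge (faster than 0.4 m/s between the cheeks) (horizontal distance between wide_guide_mid and gauge_seat below 0.02 m and z of wide_guide_mid in the frame of gauge_seat below 0.06 m and linear speed of wide_guide above 0.4 m/s).
It also fails if it takes over 72 s, if anything falls off the work surface, if the arm or the gripper's body presses on something with over 40 N, if the wrist force passes 120 N, or if a joint passes its speed limit or range.

## Working session

There is one attempt and no reset: what is moved stays moved. The work goes in short steps, Python scripts to look and compute and a tool call to move; the robot and the scene stay as the last step left them, time stands still between calls to the robot, and variables do not carry over. Pictures are saved under pics/ and viewed, at most 10 in all, crops included, and the job is handed in when it is done.

Besides the shell and the picture viewer there is one more tool, called after "Request:" by a JSON object that holds its "api" and its "payload". carry_out: Moves the arm, as the interface text tells. Its arguments: {"type":"object","properties":{"steps":{"type":"array","items":{"type":"array","items":{"type":"number"}}},"squeeze":{"type":"number"}},"required":["steps"]}

```bash
mkdir -p pics
cat > h.py <<'E'
import numpy as np, cv2
from bench import ctrl
def shot(n,f=None):
    d=ctrl.get_image(n); 
    if f: cv2.imwrite('pics/'+f,cv2.cvtColor(d['pixels'],cv2.COLOR_RGB2BGR))
    np.savez(''+n+'.npz',**d); return d
def load(n): return dict(np.load(''+n+'.npz'))
def ray(d,u,v):
    T=d['cam_to_world']; r=T[:3,:3]@np.linalg.inv(d['camera_matrix'])@np.array([u,v,1.]); return T[:3,3],r
def onz(d,u,v,z):
    o,r=ray(d,u,v); return o+r*(z-o[2])/r[2]
def proj(d,p):
    T=np.linalg.inv(d['cam_to_world']); q=d['camera_matrix']@(T[:3,:3]@np.asarray(p,float)+T[:3,3]); return q[:2]/q[2]
E
python3 - <<'E'
from h import *
for n in('scene','top'):
    d=shot(n,n+'0.png'); print(n,d['cam_to_world'].round(3),d['camera_matrix'].round(1))
s=ctrl.get_state(); print(s)
E
```

```text
scene [[ 0.834  0.475 -0.281  0.789]
 [ 0.552 -0.705  0.446 -0.422]
 [ 0.014 -0.527 -0.85   0.889]
 [ 0.     0.     0.     1.   ]] [[356.5   0.  259.1]
 [  0.  356.5 191.6]
 [  0.    0.    1. ]]
top [[ 0.028 -0.997  0.076  0.437]
 [-1.    -0.028 -0.004  0.007]
 [ 0.006 -0.076 -0.997  1.345]
 [ 0.     0.     0.     1.   ]] [[386.5   0.  249.7]
 [  0.  386.5 188.2]
 [  0.    0.    1. ]]
{'time': 0.1, 'joint_positions': array([-1.29490172,  0.3217477 , -0.07011538,  1.45155457,  0.02261298,
        1.370804  , -0.05688215]), 'qd': array([ 0.00113361, -0.00113937, -0.00055658, -0.00344758, -0.00124419,
        0.00105318,  0.0006605 ]), 'joint_torque': array([ 5.86337762e-06, -4.92570090e+01, -4.05628989e-01, -3.13401604e+01,
       -6.40608394e-02,  3.96187697e-02,  8.15080193e-05]), 'position': array([0.16813334, 0.62736199, 0.22157111]), 'tool_rot': array([-4.09915102e-01, -3.11460363e+00,  2.70366570e-03]), 'ft_force': array([-0.07215259, -0.06999571,  0.16151755]), 'torque': array([ 0.02819672,  0.02990022, -0.03934623]), 'grip_force': 0.0, 'grip_width': 0.9952744609476}
```

View pics/top0.png

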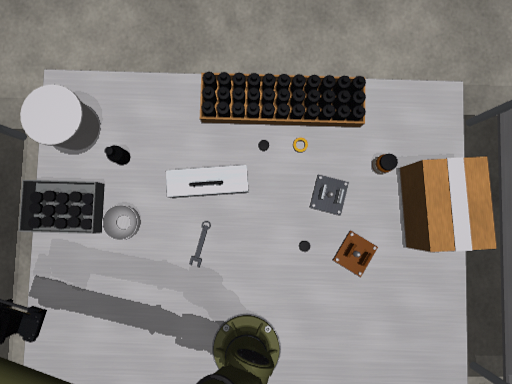

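View pics/scene0.png

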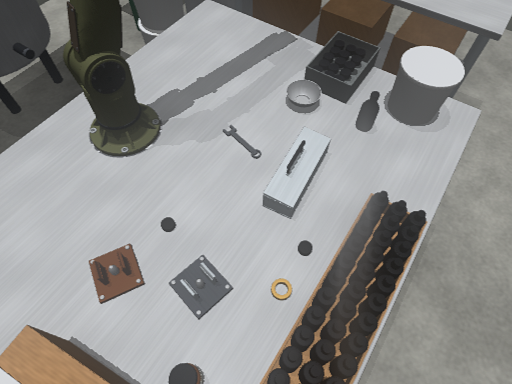

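The top view shows the case lid around (207,181) with its black handle at (206,183). The grey gauge is at (329,195) and the brown look-alike at (355,254). The caps are at (264,145) and (304,246), and the spanner at (201,243). The scene view agrees: case at (297,170), gauge at (200,285).

Run:
```python
from h import *
def rect(d,box,f,z,name):
    x0,y0,x1,y1=box; p=d['pixels'][y0:y1,x0:x1].astype(int)
    m=f(p).astype(np.uint8)
    m=cv2.morphologyEx(m,cv2.MORPH_CLOSE,np.ones((3,3)))
    cs,_=cv2.findContours(m,cv2.RETR_EXTERNAL,cv2.CHAIN_APPROX_NONE); c=max(cs,key=cv2.contourArea)
    h=c.reshape(-1,2)+[x0,y0]
    w=np.array([onz(d,u,v,z)[:2] for u,v in h],np.float32)
    r=cv2.minAreaRect(w); print(name,cv2.contourArea(c),'c',np.round(r[0],4),'size',np.round(r[1],4),'ang',round(r[2],2), np.round(cv2.minAreaRect(h.astype(np.float32))[0],1))
g=lambda p:p.mean(2)
t=load('top');s=load('scene')
print([t['pixels'][r,c].tolist() for r,c in((175,200),(150,200),(196,200),(205,320),(183,206),(192,240))])
print([s['pixels'][r,c].tolist() for r,c in((150,320),(200,290),(230,330),(285,180),(205,275))])
rect(t,(195,170,220,195),lambda p:g(p)<90,.101,'handle')
rect(t,(155,155,260,210),lambda p:g(p)>215,.066,'lid')
rect(t,(300,165,360,225),lambda p:g(p)<110,.012,'gauge')
rect(s,(160,245,245,325),lambda p:g(p)<110,.012,'gauge s')
rect(s,(280,135,312,178),lambda p:g(p)<90,.101,'handle s')
rect(s,(255,115,340,225),lambda p:g(p)>215,.066,'lid s')
for n,d,b in(('t',t,(155,155,260,210)),('s',s,(255,115,340,225)),('tg',t,(300,165,360,225)),('sg',s,(160,245,245,325))):
    cv2.imwrite(f'/tmp/{n}.png',0*b[0]+cv2.resize(cv2.cvtColor(d['pixels'][b[1]:b[3],b[0]:b[2]],cv2.COLOR_RGB2BGR),(390,290),interpolation=cv2.INTER_NEAREST))
I=[cv2.imread(f'/tmp/{n}.png') for n in('t','s','tg','sg')]
cv2.imwrite('pics/m1.png',np.vstack([np.hstack(I[:2]),np.hstack(I[2:])]))
```

```text
[[199, 200, 205], [175, 172, 175], [134, 133, 134], [81, 83, 90], [34, 33, 36], [54, 55, 57]]
[[197, 204, 209], [202, 210, 214], [185, 188, 190], [97, 100, 104], [95, 98, 100]]
handle 63.0 c [0.545  0.1404] size [0.0116 0.078 ] ang 5.01 [207.  182.9]Traceback (most recent call last):
  File "<stdin>", line 15, in <module>
  File "<stdin>", line 6, in rect
ValueError: max() iterable argument is empty
```

```bash
cat >> h.py <<'E'
def rect(d,box,f,z,name):
    x0,y0,x1,y1=box; p=d['pixels'][y0:y1,x0:x1].astype(int)
    m=f(p).astype(np.uint8)
    m=cv2.morphologyEx(m,cv2.MORPH_CLOSE,np.ones((3,3)))
    cs,_=cv2.findContours(m,cv2.RETR_EXTERNAL,cv2.CHAIN_APPROX_NONE); c=max(cs,key=cv2.contourArea)
    h=c.reshape(-1,2)+[x0,y0]
    w=np.array([onz(d,u,v,z)[:2] for u,v in h],np.float32)
    r=cv2.minAreaRect(w); print(name,cv2.contourArea(c),'c',np.round(r[0],4),'size',np.round(r[1],4),'ang',round(r[2],2), np.round(cv2.minAreaRect(h.astype(np.float32))[0],1))
    return r
g=lambda p:p.mean(2)
def montage(crops,f):
    I=[cv2.resize(cv2.cvtColor(d['pixels'][b[1]:b[3],b[0]:b[2]],cv2.COLOR_RGB2BGR),(390,290),interpolation=cv2.INTER_CUBIC) for d,b in crops]
    cv2.imwrite('pics/'+f,np.vstack([np.hstack(I[i:i+2]) for i in range(0,len(I),2)]))
E
python3 - <<'E'
from h import *
t=load('top');s=load('scene')
rect(t,(185,172,228,195),lambda p:g(p)<90,.101,'handle')
rect(t,(155,155,260,210),lambda p:g(p)>188,.066,'lid')
rect(t,(300,165,360,225),lambda p:g(p)<120,.012,'gauge')
rect(s,(160,245,245,325),lambda p:g(p)<125,.012,'gauge s')
rect(s,(280,135,312,178),lambda p:g(p)<90,.101,'handle s')
rect(s,(255,115,340,225),lambda p:g(p)>193,.066,'lid s')
montage([(t,(155,155,260,210)),(s,(255,115,340,225)),(t,(300,165,360,225)),(s,(160,245,245,325))],'m1.png')
E
```

```text
handle 83.0 c [0.5441 0.1451] size [0.0127 0.1068] ang 6.05 [205.5 183.1]
lid 1944.0 c [0.5572 0.1459] size [0.0846 0.2678] ang 5.58 [206.5 180.2]
gauge 1076.5 c [ 0.5243 -0.2711] size [0.1128 0.1217] ang 77.19 [328.5 194.6]
gauge s 2030.5 c [ 0.5284 -0.2717] size [0.1095 0.1228] ang 76.99 [200.9 286.2]
handle s 89.5 c [0.5475 0.1441] size [0.0124 0.1224] ang 5.74 [295.2 156.5]
lid s 2703.0 c [0.5539 0.1459] size [0.3803 0.1221] ang 89.29 [293.6 170.1]
```

View pics/m1.png

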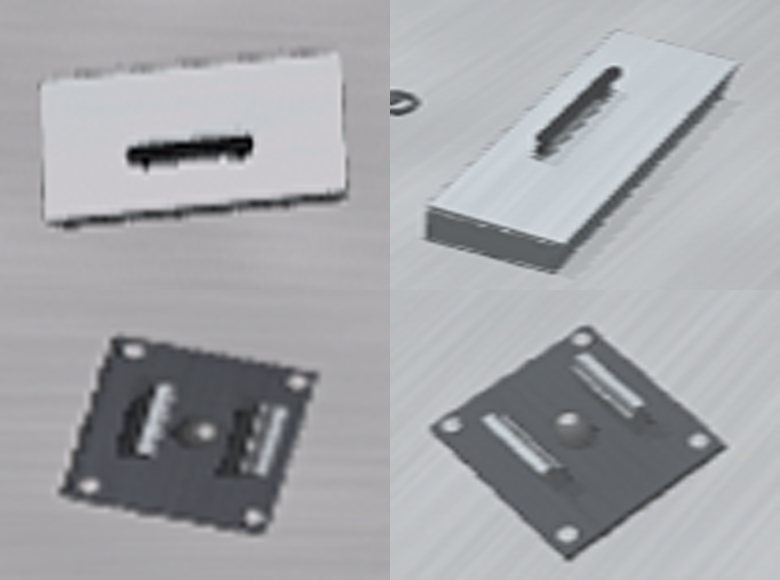

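The lid centre comes out near (0.558, 0.146) with the case yawed about +5.8°. The handle is at (0.546, 0.1445), and the gauge at (0.526, -0.271) with a yaw of about -12.8°. I'll move above the handle with the fingers closing along the case's x.

Request:
{"api": "carry_out", "payload": {"steps": [[0,0,-69.2,37.7,-48.3,0,1],[0,0,-69.2,37.7,-48.3,0,1],[0,0,-69.2,37.7,-48.3,0,1],[0,0,-69.2,37.7,-48.3,0,1],[0,0,-69.2,37.7,-48.3,0,1],[0,0,-69.2,37.7,-48.3,0,0.6],[0,0,-69.2,37.7,-48.3,0,0.6],[0,0,-69.2,37.7,-48.3,0,0.6],[0,0,-69.2,37.7,-48.3,0,0.6],[0,0,-69.2,37.7,-48.3,0,0.6],[0,0,-69.2,37.7,-48.3,0,0.6],[0,0,-69.2,37.7,-48.3,0,0.6]]}}

```text
time: 1.3
position: [0.5381, 0.1531, 0.2225]
tool_rot: [-2.106, -2.331, -0.0]
ft_force: [-0.2, 0.4, -0.8]
grip_width: 0.606
grip_force: 0.0
```

Request:
{"api": "carry_out", "payload": {"squeeze": 25, "steps": [[0,0,0,0.8,-0.9,-3,0.6],[0,0,0,0.8,-0.9,-7,0.6],[0,0,0,0.8,-0.9,-10,0.6],[0,0,0,0.8,-0.9,-12,0.6],[0,0,0,0.8,-0.9,-13,0.6],[0,0,0,0.8,-0.9,-14,0.6],[0,0,0,0.8,-0.9,-14,0.6],[0,0,0,0.8,-0.9,-14,0],[0,0,0,0.8,-0.9,-14,0],[0,0,0,0.8,-0.9,-14,0],[0,0,0,0.8,-0.9,-14,0],[0,0,0,0.8,-0.9,-14,0]]}}

```text
time: 2.5
position: [0.5456, 0.146, 0.0829]
tool_rot: [2.106, 2.331, 0.001]
ft_force: [-0.0, -0.6, -0.6]
grip_width: 0.229
grip_force: 0.0
```

Run:
```python
from h import *
s=ctrl.get_state(); print({k:np.round(v,3) for k,v in s.items()})
import numpy as np
# arc: hinge rel to handle
yaw=np.radians(5.8)
for th in range(0,113,8):
    t=np.radians(th); dx=-60*np.cos(t)+41*np.sin(t)+60; dz=60*np.sin(t)+41*np.cos(t)-41
    print(th,round(dx/10,2),round(dx*np.cos(yaw)/10,2),round(dx*np.sin(yaw)/10,2),round(dz/10,2))
```

```text
{'time': np.float64(2.5), 'joint_positions': array([-0.703,  0.265,  0.453,  1.845, -0.132,  1.06 , -0.098]), 'qd': array([ 0.001,  0.004,  0.001,  0.002, -0.001, -0.001, -0.001]), 'joint_torque': array([ 1.0000e-03, -3.8905e+01,  3.7590e+00, -2.7673e+01, -5.9000e-02,
        2.5000e-02, -0.0000e+00]), 'position': array([0.546, 0.146, 0.083]), 'tool_rot': array([2.106e+00, 2.331e+00, 1.000e-03]), 'ft_force': array([-0.02 , -0.554, -0.631]), 'torque': array([-0.052,  0.064,  0.032]), 'grip_force': np.float64(0.0), 'grip_width': np.float64(0.229)}
0 0.0 0.0 0.0 0.0
8 0.63 0.63 0.06 0.8
16 1.36 1.36 0.14 1.49
24 2.19 2.18 0.22 2.09
32 3.08 3.07 0.31 2.56
40 4.04 4.02 0.41 2.9
48 5.03 5.01 0.51 3.1
56 6.04 6.01 0.61 3.17
64 7.05 7.02 0.71 3.09
72 8.05 8.0 0.81 2.87
80 9.0 8.95 0.91 2.52
88 9.89 9.84 1.0 2.04
96 10.7 10.65 1.08 1.44
104 11.43 11.37 1.16 0.73
112 12.05 11.99 1.22 -0.07
```

```bash
cat > arc.py <<'E'
import numpy as np,sys
yaw=np.radians(5.8)
def P(th,k):
    t=np.radians(th);f=k*t
    dx=-60*np.cos(t)+41*np.sin(t)+60-19*np.sin(f); dz=60*np.sin(t)+41*np.cos(t)-41+19*(1-np.cos(f))
    return np.array([-np.sin(yaw)*np.degrees(f),np.cos(yaw)*np.degrees(f),0,dx*np.cos(yaw)/10,dx*np.sin(yaw)/10,dz/10])
a,b,n=map(float,sys.argv[1:4]); p0=P(a,.4)
for th in np.linspace(a,b,int(n)+1)[1:]: print((P(th,.4)-p0).round(2).tolist())
E
python3 arc.py 0 42 7; echo; python3 arc.py 42 112 12
```

```text
[-0.24, 2.39, 0.0, 0.38, 0.04, 0.61]
[-0.49, 4.78, 0.0, 0.82, 0.08, 1.16]
[-0.73, 7.16, 0.0, 1.32, 0.13, 1.67]
[-0.97, 9.55, 0.0, 1.86, 0.19, 2.11]
[-1.21, 11.94, 0.0, 2.45, 0.25, 2.49]
[-1.46, 14.33, 0.0, 3.07, 0.31, 2.8]
[-1.7, 16.71, 0.0, 3.72, 0.38, 3.04]

[-0.24, 2.32, 0.0, 0.65, 0.07, 0.16]
[-0.47, 4.64, 0.0, 1.31, 0.13, 0.25]
[-0.71, 6.96, 0.0, 1.98, 0.2, 0.27]
[-0.94, 9.29, 0.0, 2.64, 0.27, 0.22]
[-1.18, 11.61, 0.0, 3.29, 0.33, 0.09]
[-1.41, 13.93, 0.0, 3.92, 0.4, -0.11]
[-1.65, 16.25, 0.0, 4.52, 0.46, -0.37]
[-1.89, 18.57, 0.0, 5.1, 0.52, -0.7]
[-2.12, 20.89, 0.0, 5.63, 0.57, -1.08]
[-2.36, 23.21, 0.0, 6.12, 0.62, -1.53]
[-2.59, 25.54, 0.0, 6.56, 0.67, -2.02]
[-2.83, 27.86, 0.0, 6.94, 0.7, -2.56]
```

Request:
{"api": "carry_out", "payload": {"squeeze": 25, "steps": [[0,0,0,0,0,0,0],[0,0,0,0,0,0,0],[0,0,0,0,0,0,0],[0,0,0,0,0,0,0],[-0.2,2.4,0,0.4,0,0.6,0],[-0.5,4.8,0,0.8,0.1,1.2,0],[-0.7,7.2,0,1.3,0.1,1.7,0],[-1.0,9.5,0,1.9,0.2,2.1,0],[-1.2,11.9,0,2.4,0.2,2.5,0],[-1.5,14.3,0,3.1,0.3,2.8,0],[-1.7,16.7,0,3.7,0.4,3.0,0],[-1.7,16.7,0,3.7,0.4,3.0,0]]}}

```text
time: 3.7
position: [0.5817, 0.1493, 0.1104]
tool_rot: [-1.962, -2.17, 0.328]
ft_force: [-2.5, -0.8, -6.8]
grip_width: 0.117
grip_force: 25.4
```

Request:
{"api": "carry_out", "payload": {"steps": [[-0.2,2.3,0,0.6,0.1,0.2,0],[-0.5,4.6,0,1.3,0.1,0.3,0],[-0.7,7.0,0,2.0,0.2,0.3,0],[-0.9,9.3,0,2.6,0.3,0.2,0],[-1.2,11.6,0,3.3,0.3,0.1,0],[-1.4,13.9,0,3.9,0.4,-0.1,0],[-1.6,16.2,0,4.5,0.5,-0.4,0],[-1.9,18.6,0,5.1,0.5,-0.7,0],[-2.1,20.9,0,5.6,0.6,-1.1,0],[-2.4,23.2,0,6.1,0.6,-1.5,0],[-2.6,25.5,0,6.6,0.7,-2.0,0],[-2.7,26.7,0,6.8,0.7,-2.3,0]]}}

```text
time: 4.9
position: [0.6436, 0.1547, 0.0862]
tool_rot: [-1.723, -1.899, 0.716]
ft_force: [20.5, 0.7, 18.7]
grip_width: 0.106
grip_force: 23.1
```

Run:
```python
from h import *
t=shot('top');s=shot('scene')
st=ctrl.get_state();print(st['joint_positions'].round(2),st['position'].round(4),st['ft_force'].round(1))
montage([(t,(155,125,260,210)),(s,(240,85,360,225))],'m2.png')
```

```text
[-0.21  1.05 -0.04  0.76 -0.07  2.05 -0.16] [0.6431 0.155  0.0855] [17.2  0.6 11.3]
```

View pics/m2.png

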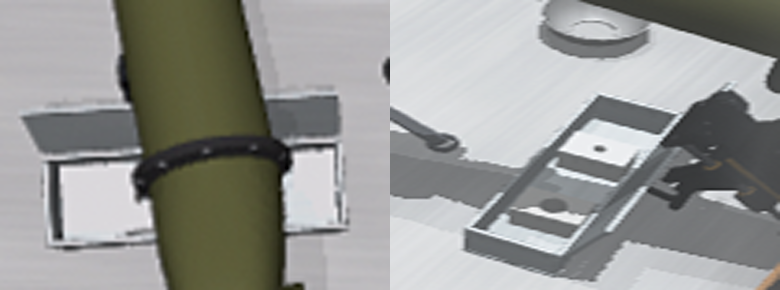

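The lid stands near its stop: in the scene crop both blocks are visible, and the nearer one has the wide bore. The force is mostly radial, so I'll push a bit further along the tangent and back off the tilt, because joint 6 is at its limit.

Request:
{"api": "carry_out", "payload": {"steps": [[0.2,-2,0,0.4,0,-0.1,0],[0.4,-4,0,0.7,0.1,-0.4,0],[0.5,-5,0,0.9,0.1,-0.6,0],[0.5,-5,0,1.0,0.1,-0.8,0],[0.5,-5,0,1.0,0.1,-0.8,0]]}}

```text
time: 5.5
position: [0.6455, 0.1552, 0.0825]
tool_rot: [-1.758, -1.945, 0.662]
ft_force: [-8.3, -5.5, 24.8]
grip_width: 0.102
grip_force: 23.9
```

Run:
```python
from h import *
st=ctrl.get_state();print(st['joint_positions'].round(2),st['position'].round(4),st['ft_force'].round(1),st['tool_rot'])
```

```text
[-0.22  0.99 -0.03  0.84 -0.07  1.96 -0.15] [0.6455 0.1552 0.0825] [-8.3 -5.5 24.8] [-1.75792283 -1.94478007  0.6619515 ]
```

Request:
{"api": "carry_out", "payload": {"steps": [[0,0,0,-0.4,0,0.3,0],[0,0,0,-0.4,0,0.3,0.3],[0,0,0,-0.4,0,0.3,0.3],[0,0,0,-0.4,0,0.3,0.3],[0,0,0,0.5,0.1,1.4,0.3],[0,0,0,1.8,0.2,3.0,0.3],[0,0,0,4.0,0.4,6.0,0.3],[0,0,0,6.0,0.6,9.0,0.3],[0.7,-7,0,6.5,0.6,13.0,0.5],[1.5,-15,0,6.5,0.6,17.0,0.5],[2.3,-23,0,4.5,0.4,21.0,0.5],[3.1,-31,0,1.0,0,23.0,0.5]]}}

```text
time: 6.7
position: [0.6693, 0.1578, 0.3028]
tool_rot: [-2.042, -2.256, 0.152]
ft_force: [0.3, 1.0, 2.6]
grip_width: 0.485
grip_force: 0.0
```

Run:
```python
from h import *
from scipy.spatial.transform import Rotation as R
st=ctrl.get_state();print(st['joint_positions'].round(2),st['position'].round(4),st['ft_force'].round(1),R.from_rotvec(st['tool_rot']).as_matrix().round(3))
```

```text
[-0.28  0.5   0.03  1.06 -0.04  1.72 -0.15] [0.6693 0.1578 0.3028] [0.3 1.  2.6] [[-0.099  0.986 -0.137]
 [ 0.995  0.099 -0.011]
 [ 0.003 -0.137 -0.991]]
```

Request:
{"api": "carry_out", "payload": {"steps": [[0.8,-7.9,0,-5,-5,0,0.5],[0.8,-7.9,0,-10,-10,0,0.5],[0.8,-7.9,0,-15,-30,0,0.5],[0.8,-7.9,0,-15,-30,0,0.5],[0.8,-7.9,0,-15,-30,0,0.5],[0.8,-7.9,0,-15,-30,0,0.5],[0.8,-7.9,0,-15,-30,0,0.5],[0.8,-7.9,0,-15,-30,0,0.8]]}}

```text
time: 7.5
position: [0.5137, -0.1514, 0.3007]
tool_rot: [-2.119, -2.312, 0.012]
ft_force: [-0.4, 0.1, 0.5]
grip_width: 0.534
grip_force: 0.0
```

Run:
```python
from h import *
t=shot('top');s=shot('scene')
st=ctrl.get_state();print(st['joint_positions'].round(2),st['position'].round(4),st['tool_rot'])
montage([(t,(155,135,260,213)),(s,(240,105,360,225))],'m3.png')
```

```text
[ 0.02  0.05  0.21  1.61 -0.01  1.49  0.33] [ 0.5163 -0.1442  0.3001] [-2.10716835 -2.31966907  0.00747097]
```

View pics/m3.png

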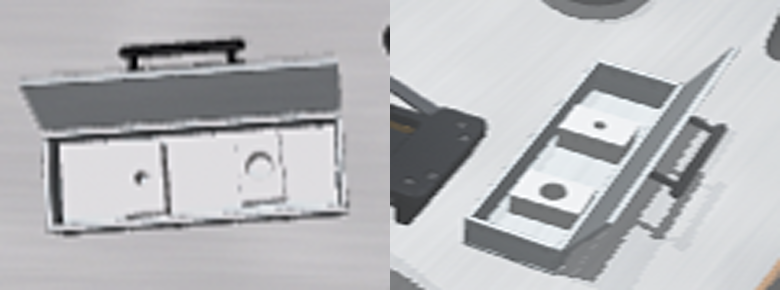

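The crops show the lid open. The wide bore is at about (225,179) in the top view and (290,184) in the scene view. The narrow one is at (193,183) in the top view and (304,157) in the scene view.

Run:
```python
from h import *
t=load('top');s=load('scene')
for n,d,c in(('t',t,(225,179)),('s',s,(290,184)),('tn',t,(193,183)),('sn',s,(304,157))):
    u,v=c; p=d['pixels'][v-6:v+7,u-7:u+8].mean(2).astype(int)
    if n in('t','s'): print(n);print(p)
    w=np.clip(190-p,0,None)*(p<175); yy,xx=np.mgrid[v-6:v+7,u-7:u+8]
    uc,vc=(w*xx).sum()/w.sum(),(w*yy).sum()/w.sum(); print(n,uc,vc,onz(d,uc,vc,.045).round(4))
def top_edges():pass
# case corners expectation
yaw=np.radians(5.8);C=np.array([.558,.146])
R=np.array([[np.cos(yaw),-np.sin(yaw)],[np.sin(yaw),np.cos(yaw)]])
for a,b in((-1,-1),(-1,1),(1,1),(1,-1)):
    q=np.r_[C+R@[a*.045,b*.135],.06]; print(q.round(3),proj(t,q).round(1),proj(s,q).round(1))
```

```text
t
[[219 222 222 222 222 222 222 222 222 222 222 225 161 218 223]
 [197 220 222 223 223 224 225 225 224 223 223 224 190 221 222]
 [198 220 223 223 223 208 201 199 211 224 224 225 189 220 223]
 [222 223 224 225 192 121 107 107 137 197 224 226 177 220 223]
 [222 222 225 209 108 109 172 179 148 123 212 227 154 217 223]
 [222 222 227 155 116 193 227 228 229 171 195 224 166 219 223]
 [222 223 228 125 190 225 224 223 224 226 191 221 204 213 222]
 [222 223 227 143 217 224 222 222 223 222 192 220 226 178 219]
 [222 219 224 180 213 220 221 222 222 214 217 223 226 151 216]
 [222 211 222 224 218 219 219 219 221 217 222 223 225 163 218]
 [222 222 223 223 222 218 216 217 221 222 222 222 225 189 221]
 [223 213 221 222 222 222 222 222 222 222 222 223 224 189 220]
 [223 182 219 223 222 222 222 222 222 222 222 222 225 179 219]]
t 224.64131551901335 177.3186022610483 [0.5705 0.0876 0.045 ]
s
[[241 241 241 241 241 242 242 241 241 238 235 234 232 230 228]
 [241 241 241 242 243 244 245 245 244 243 241 238 232 228 226]
 [241 241 242 244 244 232 214 215 230 246 245 242 241 240 236]
 [241 242 244 238 183 121
[... 286 characters left out ...]
41]
 [244 243 245 228 144 107 112 113 110 105 151 228 244 242 241]
 [239 248 246 246 238 193 134 127 150 204 237 244 242 241 241]
 [140 194 241 251 249 248 246 246 245 244 243 242 241 241 241]
 [113 117 123 141 194 241 250 248 245 243 242 241 241 241 241]
 [115 114 110 109 118 139 173 212 238 247 244 243 242 242 242]]
s 288.76246185147505 184.9735503560529 [0.5665 0.0857 0.045 ]
tn 197.25179856115108 182.79676258992805 [0.5493 0.1793 0.045 ]
sn 300.8142570281124 160.72941767068272 [0.5521 0.1787 0.045 ]
[0.527 0.007 0.06 ] [248.1 190.6] [261.9 195.2]
[0.5   0.276 0.06 ] [167.1 196.5] [302.3 129.1]
[0.589 0.285 0.06 ] [165.5 169.6] [329.6 139.8]
[0.616 0.016 0.06 ] [246.1 163.8] [291.9 208.9]
```

Run:
```python
from h import *
t=load('top');s=load('scene')
a=onz(s,289.6,183.9,.045);b=onz(t,224.6,179.2,.045);print(a,b)
m=s['pixels'].mean(2)
# centroid w/o corner
w=np.clip(235-m[180:188,284:296],0,None);yy,xx=np.mgrid[180:188,284:296];print((w*xx).sum()/w.sum(),(w*yy).sum()/w.sum())
yaw=np.radians(5.8);R=np.array([[np.cos(yaw),-np.sin(yaw)],[np.sin(yaw),np.cos(yaw)]])
print('in case',R.T@(a[:2]-[.558,.146]),R.T@(b[:2]-[.558,.146]))
for n,d,c in(('tn',t,(193,183)),('sn',s,(304,157))):
    u,v=c;print(d['pixels'][v-5:v+6,u-6:u+8].mean(2).astype(int))
```

```text
[0.56661212 0.0901332  0.045     ] [0.56411627 0.08751766 0.045     ]
289.7310328386674 183.83431670540554
in case [ 0.00292234 -0.05645111] [ 0.00017495 -0.05880104]
[[222 222 221 222 222 222 222 222 222 223 227 163  72 217]
 [222 222 222 222 223 224 224 223 222 223 227 176  78 217]
 [222 222 222 223 225 207 210 222 223 223 226 198  87 205]
 [222 221 222 226 198 117 134 190 217 223 226 197  88 174]
 [222 222 223 228 121  58 128 161 203 222 225 210  93 174]
 [222 221 223 228 144  74 217 219 223 223 224 232 104 162]
 [222 222 222 225 201 150 215 220 222 222 223 230 102 130]
 [222 222 222 223 224 221 219 222 222 222 223 230 113 132]
 [222 222 222 222 222 222 223 222 222 222 224 230 130 138]
 [222 222 222 222 222 222 222 222 222 222 223 229 127 126]
 [222 222 222 222 222 222 222 222 222 222 223 229 139 100]]
[[241 242 241 241 242 242 242 241 241 241 238 234 232 232]
 [241 242 242 241 242 242 242 242 242 242 242 241 237 233]
 [241 241 241 242 244 246 247 246 243 242 242 242 242 242]
 [242 241 242 243 230 177 166 197 241 243 242 241 241 241]
 [241 241 242 242 214 108 110 133 209 242 242 241 241 241]
 [242 242 242 244 223 116 103 111 190 242 242 242 242 241]
 [243 242 242 243 242 228 193 199 236 243 242 241 241 241]
 [250 247 244 243 243 243 243 243 243 242 241 241 241 241]
 [145 194 239 248 245 244 243 243 242 241 241 241 241 241]
 [115 120 139 192 241 250 247 244 243 242 242 241 241 242]
 [118 116 113 115 127 144 194 239 248 245 243 242 242 243]]
```

Request:
{"api": "carry_out", "payload": {"steps": [[0,0,90,4.9,23.3,0,0.75],[0,0,90,4.9,23.3,0,0.75],[0,0,90,4.9,23.3,0,0.75],[0,0,90,4.9,23.3,0,0.75],[0,0,90,4.9,23.3,0,0.75],[0,0,90,4.9,23.3,-3,0.75],[0,0,90,4.9,23.3,-6,0.75],[0,0,90,4.9,23.3,-10,0.75],[0,0,90,4.9,23.3,-12,0.75],[0,0,90,4.9,23.3,-14,0.75],[0,0,90,4.9,23.3,-14,0.75],[0,0,90,4.9,23.3,-14,0.75]]}}

```text
time: 8.8
position: [0.5653, 0.0929, 0.1585]
tool_rot: [0.162, -3.135, 0.016]
ft_force: [-0.4, 0.1, 1.0]
grip_width: 0.749
grip_force: 0.0
```

```bash
cat >> h.py <<'E'
from scipy.spatial.transform import Rotation as Ro
def pose():
    st=ctrl.get_state(); M=Ro.from_rotvec(st['tool_rot']).as_matrix()
    print('pos',st['position'].round(4),'yaw',round(np.degrees(np.arctan2(M[1,1],M[0,1])),2),'z',M[:,2].round(3),'q',st['joint_positions'].round(2),'F',st['ft_force'].round(1),'w',round(st['grip_width']*87,1),st['grip_force'])
E
python3 -c "from h import *;pose()"
```

```text
pos [0.5653 0.0929 0.1585] yaw 95.92 z [-0.002 -0.01  -1.   ] q [-0.15  0.2  -0.08  1.73  0.03  1.22  1.44] F [-0.4  0.1  1. ] w 65.2 0.0
```

Request:
{"api": "carry_out", "payload": {"squeeze": 25, "steps": [[0.6,0,0,0,-0.4,-3,0.75],[0.6,0,0,0,-0.4,-6,0.75],[0.6,0,0,0,-0.4,-9,0.75],[0.6,0,0,0,-0.4,-11,0.75],[0.6,0,0,0,-0.4,-13,0.75],[0.6,0,0,0,-0.4,-14,0.75],[0.6,0,0,0,-0.4,-14.6,0.75],[0.6,0,0,0,-0.4,-14.6,0],[0.6,0,0,0,-0.4,-14.6,0],[0.6,0,0,0,-0.4,-14.6,0],[0.6,0,0,0,-0.4,-14.6,0],[0.6,0,0,0,-0.4,-14.6,0]]}}

```text
time: 10.0
position: [0.5668, 0.0868, 0.0142]
tool_rot: [-0.157, 3.137, -0.0]
ft_force: [0.4, 1.5, 3.4]
grip_width: 0.463
grip_force: 24.7
```

```bash
python3 -c "from h import *;pose()"
```

```text
pos [0.5668 0.0868 0.0142] yaw 95.73 z [ 0.001 -0.    -1.   ] q [-0.14  0.35 -0.07  1.86  0.03  0.93  1.45] F [0.4 1.5 3.4] w 40.2 24.711802918463945
```

Request:
{"api": "carry_out", "payload": {"steps": [[0,0,0,0,0,1.5,0],[0,0,0,0,0,4,0],[0,0,0,0,0,7,0],[0,0,0,0,0,10,0],[0,0,0,0,0,12,0],[0,0,-5,-1.2,-4.0,12,0],[0,0,-10,-2.4,-8.0,12,0],[0,0,-15,-3.6,-12.0,12,0],[0,0,-18.6,-4.7,-16.0,12,0],[0,0,-18.6,-4.7,-18.7,12,0],[0,0,-18.6,-4.7,-18.7,10,0],[0,0,-18.6,-4.7,-18.7,8,0]]}}

```text
time: 11.2
position: [0.5195, -0.1023, 0.0944]
tool_rot: [0.356, 3.12, -0.001]
ft_force: [0.8, 1.0, -1.9]
grip_width: 0.458
grip_force: 24.7
```

```bash
python3 -c "
from h import *
pose();t=shot('top');s=shot('scene')
montage([(t,(155,135,295,239)),(s,(190,105,340,225)),(t,(300,165,360,225)),(s,(150,235,250,325))],'m4.png');pose()"
```

```text
pos [ 0.5195 -0.1023  0.0944] yaw 76.96 z [ 0.002 -0.001 -1.   ] q [ 0.06  0.17  0.09  1.91 -0.02  1.07  1.5 ] F [ 0.8  1.  -1.9] w 39.8 24.71846429631114
pos [ 0.5167 -0.1006  0.0914] yaw 77.1 z [-0.006  0.    -1.   ] q [ 0.06  0.17  0.09  1.91 -0.02  1.07  1.5 ] F [-0.3  0.8 -1.3] w 40.1 24.718354898504913
```

View pics/m4.png

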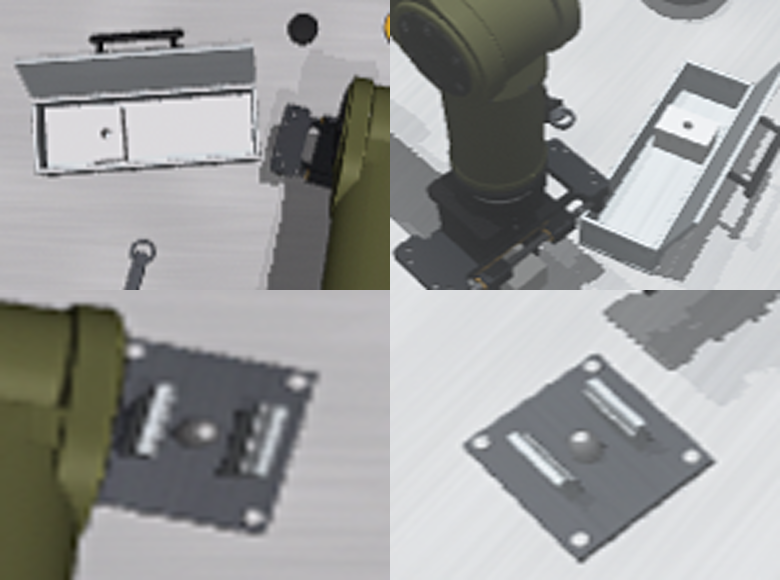

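The block is held and clear of the case, and the narrow block stayed put (scene crop, about (688,125)). I'll set it down now.

Request:
{"api": "carry_out", "payload": {"steps": [[0,0,0,0,0,-3,0],[0,0,0,0,0,-5.5,0],[0,0,0,0,0,-7,0],[0,0,0,0,0,-7.7,0],[0,0,0,0,0,-8.0,0],[0,0,0,0,0,-8.2,0],[0,0,0,0,0,-8.3,0],[0,0,0,0,0,-8.3,0],[0,0,0,0,0,-8.3,0]]}}

```text
time: 12.2
position: [0.5195, -0.1006, 0.0108]
tool_rot: [-0.352, -3.122, 0.001]
ft_force: [-0.1, 0.2, -1.5]
grip_width: 0.459
grip_force: 24.7
```

```bash
python3 -c "from h import *;pose()"
```

```text
pos [ 0.5195 -0.1006  0.0108] yaw 77.14 z [-0.    -0.001 -1.   ] q [ 0.06  0.28  0.09  1.97 -0.03  0.9   1.51] F [-0.1  0.2 -1.5] w 39.9 24.718289617449045
```

Request:
{"api": "carry_out", "payload": {"steps": [[0,0,0,0,0,-0.1,0],[0,0,0,0,0,-0.2,0],[0,0,0,0,0,-0.2,0]]}}

```text
time: 12.5
position: [0.5194, -0.1007, 0.0092]
tool_rot: [-0.352, -3.121, 0.001]
ft_force: [-2.7, 0.6, 5.2]
grip_width: 0.456
grip_force: 24.7
```

```bash
python3 -c "from h import *;pose()"
```

```text
pos [ 0.5194 -0.1007  0.0092] yaw 77.13 z [-0.001 -0.    -1.   ] q [ 0.06  0.28  0.09  1.97 -0.03  0.89  1.51] F [-2.7  0.6  5.2] w 39.7 24.727383954450488
```

Request:
{"api": "carry_out", "payload": {"steps": [[0,0,0,0,0,0,0.8],[0,0,0,0,0,0,0.8],[0,0,0,0,0,0,0.8],[0,0,0,0,0,0,0.8],[0,0,0,0,0,1,0.8],[0,0,0,0,0,4,1],[0,0,0,0,0,8,1],[0,0,-8,0,0,9,1],[0,0,-16,0,0,9,1],[0,0,-24,0,0,9,1],[0,0,-32,0,0,9,1],[0,0,-40,0,0,9,1]]}}

```text
time: 13.7
position: [0.5193, -0.1007, 0.0991]
tool_rot: [-1.406, -2.809, -0.0]
ft_force: [0.3, -1.2, -0.7]
grip_width: 0.996
grip_force: 0.0
```

Request:
{"api": "carry_out", "payload": {"steps": [[0,0,-8,0,0,0,1],[0,0,-16,0,0,0,1],[0,0,-24,0,0,0,1],[0,0,-32,0,0,0,1],[0,0,-40,0,0,0,1],[0,0,-48,0,0,0,1],[0,0,-50,0,0,0,1],[0,0,-50,0,0,0,1]]}}

```text
time: 14.5
position: [0.5193, -0.1006, 0.0989]
tool_rot: [-2.456, -1.958, -0.001]
ft_force: [-0.2, -0.5, -0.8]
grip_width: 0.999
grip_force: 0.0
```

```bash
python3 -c "
from h import *
pose();s=shot('scene');t=shot('top');pose()
# gauge: pin + cheeks + base refined
rect(s,(150,235,250,325),lambda p:g(p)<125,.012,'gauge s')
montage([(s,(190,175,310,265)),(t,(250,150,360,232))],'m5.png')"
```

```text
pos [ 0.5193 -0.1006  0.0989] yaw -12.85 z [ 0.     0.001 -1.   ] q [-0.06  0.16  0.22  1.91 -0.04  1.08 -0.05] F [-0.2 -0.5 -0.8] w 87.0 0.0
pos [ 0.5192 -0.1006  0.0987] yaw -12.8 z [-0.     0.001 -1.   ] q [-0.06  0.16  0.22  1.91 -0.04  1.08 -0.05] F [ 1.2  0.1 -0.1] w 86.9 0.0
gauge s 1986.0 c [ 0.5287 -0.2721] size [0.1089 0.1202] ang 77.06 [200.1 286.1]
```

View pics/m5.png

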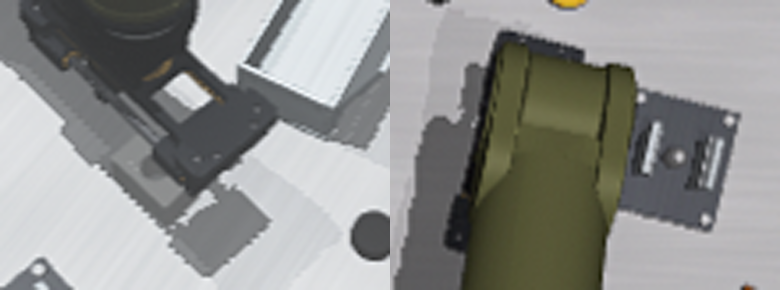

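Request:
{"api": "carry_out", "payload": {"squeeze": 25, "steps": [[0,0,0,0,0,-3,1],[0,0,0,0,0,-6,1],[0,0,0,0,0,-8,1],[0,0,0,0,0,-8.6,1],[0,0,0,0,0,-8.6,1],[0,0,0,0,0,-8.6,0],[0,0,0,0,0,-8.6,0],[0,0,0,0,0,-8.6,0],[0,0,0,0,0,-8.6,0]]}}

```text
time: 15.5
position: [0.5198, -0.1007, 0.0131]
tool_rot: [-2.456, -1.959, -0.002]
ft_force: [-0.5, 0.6, 3.1]
grip_width: 0.735
grip_force: 24.8
```

Run:
```python
from h import *
pose()
s=load('scene')
# pin tip and cheek tops in scene and first top image (top now too)
t=load('top')
for n,d,b in(('s',s,(185,270,215,295)),('t',t,(322,182,340,204))):
    print(n,b);print(d['pixels'][b[1]:b[3],b[0]:b[2]].mean(2).astype(int))
for z in(.012,.046,.063):
  for nm,loc in(('pin',(0,0)),('c+',(0,.0245)),('c-',(0,-.0245))):
    y=np.radians(-12.8);p=np.array([.527+loc[0]*np.cos(y)-loc[1]*np.sin(y),-.2715+loc[0]*np.sin(y)+loc[1]*np.cos(y),z])
    print(nm,z,proj(s,p).round(1),proj(t,p).round(1))
```

```text
pos [ 0.5198 -0.1007  0.0131] yaw -12.85 z [ 0.001  0.001 -1.   ] q [-0.05  0.27  0.21  1.97 -0.07  0.9  -0.02] F [-0.5  0.6  3.1] w 64.0 24.840771853923798
s (185, 270, 215, 295)
[[114 118 119 118 118 119 119 119 119 118 119 118 120 118 119 116 109 125
  158 158 140 164 209 229 207 145 112 116 118 116]
 [117 118 120 120 118 117 118 119 119 118 118 118 119 120 118 119 114 104
  135 169 158 141 164 209 230 207 145 112 116 118]
 [118 116 118 120 119 117 117 119 119 119 119 118 117 119 119 118 116 109
  105 158 186 139 142 165 209 230 207 146 112 116]
 [119 118 117 118 120 119 117 118 119 118 119 118 117 117 119 119 118 115
  108 109 145 165 139 142 164 209 229 207 145 112]
 [119 119 118 117 119 120 119 117 117 118 118 119 119 117 117 118 118 119
  114 107 102 167 201 139 141 174 221 229 207 147]
 [118 120 119 118 117 119 120 119 116 117 118 119 119 118 117 117 118 118
  118 114 105 106 146 168 140 143 176 220 230 201]
 [117 118 119 119 117 117 118 119 119 117 116 118 119 119 118 116 117 118
  118 119 114 104 101 140 169 139 143 188 234 215]
 [117 118 119 119 118 117 117 119 120 118 118
[... 3515 characters left out ...]
93  89  89  89  90  88  88  90  88  89  72  61  63  73 100 101]
 [ 91  89  89  91  89  88  90  88  88  90  88  89  49  61  62 109 106 109]
 [ 92  89  89  91  88  89  91  87  89  90  89  81  53  62  55 144 113 142]
 [ 92  90  90  92  89  90  91  88  90  90  89  51  55  62  49 116  99 156]
 [ 91  90  91  90  88  91  90  89  90  89  88  67  67  69  68  75  73  93]]
pin 0.012 [200.  284.8] [328.6 193.8]
c+ 0.012 [207.7 278.2] [321.7 192. ]
c- 0.012 [192.2 291.6] [335.5 195.5]
pin 0.046 [198.2 280.5] [330.7 193.1]
c+ 0.046 [206.2 273.7] [323.6 191.3]
c- 0.046 [190.1 287.4] [337.8 194.9]
pin 0.063 [197.3 278.2] [331.8 192.8]
c+ 0.063 [205.4 271.3] [324.6 191. ]
c- 0.063 [189.  285.3] [339.  194.7]
```

Run:
```python
from h import *
s=load('scene');t=load('top')
def cen(d,b,base):
    p=d['pixels'][b[1]:b[3],b[0]:b[2]].mean(2);w=np.clip(p-base,0,None);yy,xx=np.mgrid[b[1]:b[3],b[0]:b[2]];return (w*xx).sum()/w.sum(),(w*yy).sum()/w.sum()
a=cen(s,(195,278,202,283),150);b=cen(t,(329,191,334,197),105)
o1,r1=ray(s,*a);o2,r2=ray(t,*b)
k=np.linalg.lstsq(np.c_[r1,-r2],o2-o1,rcond=None)[0];print(a,b,o1+r1*k[0],o2+r2*k[1],onz(s,*a,.046),onz(t,*b,.046))
# 4 bolt-head holes (bright) corners on base
for n,d,B in(('s',s,(165,250,235,322)),('t',t,(300,170,352,220))):
    m=(g(d['pixels'][B[1]:B[3],B[0]:B[2]].astype(int))>160).astype(np.uint8)
    _,_,st,c=cv2.connectedComponentsWithStats(m); print(n,[(int(q[4]),(x+[B[0],B[1]]).round(1).tolist(),onz(d,*(x+[B[0],B[1]]),.012)[:2].round(4).tolist()) for q,x in zip(st[1:],c[1:]) if q[4]>3])
```

```text
(np.float64(198.33765501691093), np.float64(280.18320180383313)) (np.float64(331.1900584795321), np.float64(193.83845029239765)) [ 0.52691498 -0.27085307  0.04644495] [ 0.52464516 -0.27302277  0.0467602 ] [ 0.52677666 -0.27077301  0.046     ] [ 0.52469647 -0.2731869   0.046     ]
s [(2896, [198.7, 284.8], [0.5243, -0.2734]), (60, [206.9, 269.3], [0.5166, -0.2303]), (12, [208.2, 275.5], [0.5294, -0.2414]), (68, [186.8, 286.1], [0.502, -0.2923]), (10, [198.5, 280.2], [0.5166, -0.2645]), (13, [226.8, 286.2], [0.5845, -0.2374]), (16, [198.3, 311.9], [0.5645, -0.3252])]
t [(761, [337.6, 196.2], [0.5194, -0.3027]), (4, [320.5, 177.5], [0.5827, -0.2427]), (4, [345.5, 183.5], [0.5643, -0.3298]), (27, [323.3, 191.4], [0.5348, -0.2531]), (19, [341.3, 195.5], [0.5221, -0.3155]), (4, [331.2, 194.0], [0.5264, -0.2807]), (4, [338.5, 211.5], [0.4667, -0.3065])]
```

Gripped at 64 mm. The two views bracket the pin axis, so I'll use (0.526, -0.272). Next: lift, carry over and hover.

Request:
{"api": "carry_out", "payload": {"steps": [[0,0,0,0,0,2,0],[0,0,0,0,0,5,0],[0,0,0,0,0,8,0],[0,0,0,0,0,10,0],[0,0,0,0.2,-4,10,0],[0,0,0,0.3,-8.5,10,0],[0,0,0,0.5,-13,10,0],[0,0,0,0.6,-16,10,0],[0,0,0,0.6,-17.1,10,0],[0,0,0,0.6,-17.1,9.5,0],[0,0,0,0.6,-17.1,8.5,0],[0,0,0,0.6,-17.1,8.0,0]]}}

```text
time: 16.7
position: [0.5249, -0.2686, 0.0905]
tool_rot: [-2.45, -1.96, -0.0]
ft_force: [0.0, -0.3, -1.1]
grip_width: 0.736
grip_force: 24.8
```

```bash
python3 -c "
from h import *
s=shot('scene');t=shot('top');pose()
montage([(s,(140,230,260,320)),(t,(290,150,380,217))],'m6.png')"
```

```text
pos [ 0.5246 -0.2691  0.0906] yaw -12.7 z [-0.003  0.003 -1.   ] q [ 0.15  0.3   0.33  1.77 -0.11  1.09  0.3 ] F [-1.1  0.1 -1. ] w 63.8 24.834222975187004
```

View pics/m6.png

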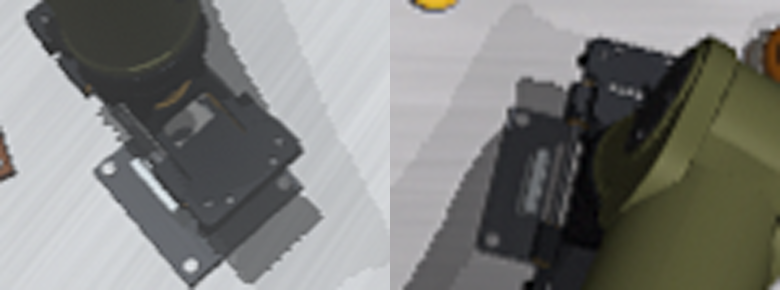

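The bore shows through the gripper in the scene crop at about (197,268) px. It calibrates that camera against the robot, so I'll compare it with the pin directly.

Run:
```python
from h import *
s=load('scene')
p=s['pixels'][258:280,184:212].mean(2).astype(int);print(p)
print(onz(s,196.9,267.9,.1175),proj(s,[.5246,-.2691,.1175]))
```

```text
[[ 50  50  50  53  52  50  49  48  53  63  72  84  82  58  55  55  54  52
   55  60  57  57  58  58  58  59  65  84]
 [ 53  52  51  50  49  50  49  51  61  71  81  85  65  55  55  52  51  69
   91  86  71  60  56  58  58  57  62  67]
 [ 50  50  50  50  50  48  51  61  71  78  81  66  55  54  52  50  65  90
   90  73  71  71  60  57  57  58  63  68]
 [ 50  50  49  49  49  53  65  74  85  84  66  54  52  49  62  96  96  63
   66  65  67  72  73  63  64  70  70  70]
 [ 51  50  49  56  73  86  89  84  66  57  54  52  50  63 103 132 124 100
   85  79  64  68  74  71  59  65  71  71]
 [ 50  51  50  61  73  69  62  58  55  55  53  51  62 101 130 132 130 128
  121 104  78  66  69  70  66  60  67  71]
 [ 51  50  53  56  57  56  55  55  54  52  51  63  85  99 115 127 130 130
  129 123 101  70  67  66  67  67  62  69]
 [ 52  51  52  56  55  55  56  54  52  53  74  94  94  94  97 113 128 129
  130 129 124 103  73  68  69  68  60  59]
 [ 51  52  55  56  56  55  55  52  57  79  94  95  94  93  92 105 127 130
  130 132 127  97  68  69  70  71  69  64]
 [ 52  54  56  57  55  54  53  57  79  94  94  
[... 840 characters left out ...]
9  69
   69  69  69  69  70  70  71  70  71  72]
 [ 71  71  71  73  83  74  62  69  69  70  86  92  70  68  69  69  69  70
   70  70  69  70  70  71  70  71  71  72]
 [ 68  69  70  69  79  91  76  64  70  69  70  70  69  69  70  70  70  70
   69  71  69  70  71  70  70  71  70  72]
 [ 67  66  85 102  93  96  96  78  67  70  69  69  70  70  70  70  70  70
   69  70  70  70  70  70  71  70  72  71]
 [ 68  75  95 107 109  99  90  75  64  69  70  71  69  68  70  69  70  71
   69  70  70  70  71  71  71  71  71  71]
 [100  91  74  95 114 116  84  73  65  63  68  71  70  71  70  70  70  70
   71  70  70  71  70  70  70  71  71  72]]
[ 0.52873248 -0.26340462  0.1175    ] [193.84930795 268.94746523]
```

Request:
{"api": "carry_out", "payload": {"steps": [[-0.2,-0.2,0,0.1,-0.4,-0.3,0],[-0.2,-0.2,0,0.1,-0.4,-0.3,0],[-0.2,-0.2,0,0.1,-0.4,-0.8,0],[-0.2,-0.2,0,0.1,-0.4,-1.4,0],[-0.2,-0.2,0,0.1,-0.4,-2.0,0],[-0.2,-0.2,0,0.1,-0.4,-2.5,0],[-0.2,-0.2,0,0.1,-0.4,-2.8,0],[-0.2,-0.2,0,0.1,-0.4,-2.8,0]]}}

```text
time: 17.6
position: [0.5262, -0.2753, 0.0645]
tool_rot: [2.454, 1.957, 0.002]
ft_force: [-0.6, 1.3, 1.8]
grip_width: 0.734
grip_force: 24.9
```

```bash
python3 -c "from h import *;pose()"
```

```text
pos [ 0.5262 -0.2753  0.0645] yaw -12.85 z [ 0.003 -0.002 -1.   ] q [ 0.16  0.33  0.33  1.79 -0.12  1.04  0.31] F [-0.6  1.3  1.8] w 63.8 24.89324157591909
```

Request:
{"api": "carry_out", "payload": {"steps": [[0,0,0,0,0.15,0,0],[0,0,0,0,0.15,-0.3,0],[0,0,0,0,0.15,-0.6,0],[0,0,0,0,0.15,-0.8,0],[0,0,0,0,0.15,-0.8,0]]}}

```text
time: 18.1
position: [0.5262, -0.2731, 0.0555]
tool_rot: [2.454, 1.958, 0.002]
ft_force: [1.9, 2.4, -2.6]
grip_width: 0.735
grip_force: 25.0
```

```bash
python3 -c "from h import *;pose()"
```

```text
pos [ 0.5262 -0.2731  0.0555] yaw -12.83 z [ 0.003 -0.001 -1.   ] q [ 0.16  0.34  0.33  1.8  -0.13  1.02  0.31] F [ 1.9  2.4 -2.6] w 64.0 24.97467974207666
```

Request:
{"api": "carry_out", "payload": {"steps": [[0,0,0,0,0,-0.2,0],[0,0,0,0,0,-0.4,0],[0,0,0,0,0,-0.6,0],[0,0,0,0,0,-0.8,0],[0,0,0,0,0,-0.8,0]]}}

```text
time: 18.6
position: [0.5264, -0.2733, 0.0479]
tool_rot: [2.453, 1.957, 0.002]
ft_force: [2.1, 5.5, -0.5]
grip_width: 0.736
grip_force: 25.0
```

```bash
python3 -c "from h import *;pose()"
```

```text
pos [ 0.5264 -0.2733  0.0479] yaw -12.83 z [ 0.003 -0.001 -1.   ] q [ 0.16  0.35  0.33  1.8  -0.13  1.01  0.31] F [ 2.1  5.5 -0.5] w 64.0 24.974687207025
```

The force is pushing towards +y, so I'll ease that way while lowering.

Request:
{"api": "carry_out", "payload": {"steps": [[0,0,0,0.05,0.1,0,0],[0,0,0,0.05,0.1,-0.3,0],[0,0,0,0.05,0.1,-0.6,0],[0,0,0,0.05,0.1,-0.9,0],[0,0,0,0.05,0.1,-1.2,0],[0,0,0,0.05,0.1,-1.2,0]]}}

```text
time: 19.2
position: [0.5268, -0.2729, 0.0356]
tool_rot: [2.453, 1.956, 0.002]
ft_force: [3.2, 3.7, -2.7]
grip_width: 0.734
grip_force: 25.0
```

```bash
python3 -c "from h import *;pose()"
```

```text
pos [ 0.5268 -0.2729  0.0356] yaw -12.85 z [ 0.003 -0.002 -1.   ] q [ 0.16  0.37  0.32  1.81 -0.14  0.98  0.32] F [ 3.2  3.7 -2.7] w 63.9 24.972217107479082
```

On the pin, and the forces are small. Next, the final 10 mm.

Request:
{"api": "carry_out", "payload": {"steps": [[0,0,0,0.05,0.1,-0.3,0],[0,0,0,0.05,0.1,-0.6,0],[0,0,0,0.05,0.1,-0.8,0],[0,0,0,0.05,0.1,-1.0,0],[0,0,0,0.05,0.1,-1.1,0],[0,0,0,0.05,0.1,-1.1,0]]}}

```text
time: 19.8
position: [0.5267, -0.2727, 0.0258]
tool_rot: [2.454, 1.956, 0.0]
ft_force: [-0.5, 2.4, 4.2]
grip_width: 0.735
grip_force: 25.0
```

```bash
python3 -c "from h import *;pose()"
```

```text
pos [ 0.5267 -0.2727  0.0258] yaw -12.88 z [ 0.003 -0.003 -1.   ] q [ 0.16  0.38  0.32  1.82 -0.14  0.96  0.32] F [-0.5  2.4  4.2] w 63.9 24.973591917660087
```

Request:
{"api": "carry_out", "payload": {"steps": [[0,0,0,0,0,-0.1,0],[0,0,0,0,0,-0.1,0],[0,0,0,0,0,-0.1,1],[0,0,0,0,0,-0.1,1],[0,0,0,0,0,-0.1,1],[0,0,0,0,0,-0.1,1],[0,0,0,0,0,0.5,1],[0,0,0,0,0,2,1],[0,0,0,0,0,5,1],[0,0,0,0,0,9,1],[0,0,0,0,0,13,1],[0,0,0,0,0,17,1]]}}

```text
time: 21.0
position: [0.527, -0.2723, 0.1984]
tool_rot: [2.452, 1.955, 0.002]
ft_force: [0.8, -0.7, -0.7]
grip_width: 0.999
grip_force: 0.0
```

Request:
{"api": "carry_out", "payload": {"steps": [[0,0,0,-2,5,3,1],[0,0,0,-4,10,3,1],[0,0,0,-5,14,3,1],[0,0,0,-5,18,3,1],[0,0,0,-5,22,3,1],[0,0,0,-5,25,3,1],[0,0,0,-5,25,3,1],[0,0,0,-5,25,3,1]]}}

```text
time: 21.8
position: [0.4773, -0.022, 0.2264]
tool_rot: [2.451, 1.957, 0.003]
ft_force: [-0.5, -1.0, -0.3]
grip_width: 1.001
grip_force: 0.0
```

```bash
python3 -c "
from h import *
s=shot('scene');t=shot('top');pose()
montage([(s,(140,230,260,320)),(t,(290,150,380,217)),(s,(200,90,360,225)),(t,(150,125,290,229))],'m7.png')"
```

```text
pos [ 0.4772 -0.0236  0.226 ] yaw -12.97 z [ 0.004 -0.003 -1.   ] q [-0.14 -0.05  0.12  1.86  0.01  1.33 -0.24] F [-0.8  0.1 -0.1] w 86.6 0.0
```

View pics/m7.png

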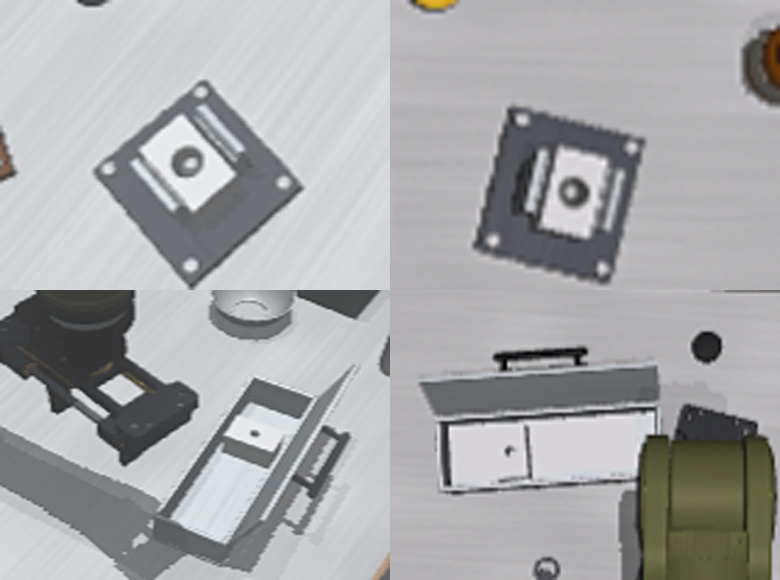

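The block sits flat between the cheeks with the pin showing in its bore (scene crop (187,162), top crop (573,192)). The narrow block is still in the case. Before handing in, one quick check of the lid angle: its top edge runs from about (160,156) to (246,151) px in the top view.

Run:
```python
from h import *
t=load('top');s=load('scene')
y=np.radians(5.8);c,q=np.cos(y),np.sin(y)
for th in(1.7,1.8,1.9):
    for b in(.135,-.135):
        x=.045-.09*np.cos(th)+.006*np.sin(th);z=.06+.09*np.sin(th)+.006*np.cos(th)
        p=[.558+x*c-b*q,.146+x*q+b*c,z];print(th,b,proj(t,p).round(1),proj(s,p).round(1))
```

```text
1.7 0.135 [159.2 160.5] [341.2 121.6]
1.7 -0.135 [245.6 154.3] [301.7 194.2]
1.8 0.135 [159.2 157.9] [343.9 123.2]
1.8 -0.135 [245.4 151.7] [304.9 196.2]
1.9 0.135 [159.3 155.4] [346.6 125.1]
1.9 -0.135 [245.2 149.2] [307.9 198.2]
```

The scene corner at (346.5,125.4) matches 1.9 rad, and the stop force agreed. Handing in.

```bash
python3 -c "from bench import ctrl;print(ctrl.close_job())"
```

```text
the job is handed in; nothing more can be done
None
```

The job is handed in at about 22 s: the lid is open on its stop, the wide-bored block looks fully seated on the gauge pin and is released, the narrow block is still in the case, and I saw no bystander move (no verdict was returned).

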